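Check spring forceps at the marked tip gap

TASK

Check the spring forceps clamped in the stand: first stand the thinner of the two gauge pins fully home in the socket between the forceps' tips and let go of it, then squeeze the two blades together by their ribbed grip pads until the gap between the tips is the 20 mm marked by the two black lines, and hold that gap steady. Finish while still holding the squeeze: do not let go at the end. The blades must never touch the pin, and the thicker pin, the loupe and the tape roll stay where they are.

Things in the scene. Friction and masses are not known exactly. Their poses are not given: they have to be found in the camera images.
- stand: Fixed forceps stand, dark base 84 mm wide, 12 mm high, x -134 to +57 mm. Origin on its underside midway between the grip pads; x runs along the forceps from heel to tips, y to the left blade, z up. Heel clamp 36 x 44 mm, 59 mm high, at x -104 mm. White block at x +75 mm: 36 (x) x 84 (y) mm, top at 24 mm, with the socket and two black lines along x, 20 mm apart.
- left_blade: Left (+y) sprung steel blade, origin at its heel hinge (x -90, y +4, z 36 mm on the stand), x along it. Ribbed pad 90 mm ahead of the hinge: 40 mm long, 26 to 46 mm above the trolley. Free: 50 mm over both pads' outsides, tips 36 mm apart; at the marked gap 41 mm over the pads, 5.5 N on each pad (spring 10 N m/rad). The tip moves 1.83 times its pad. Opens when let go.
- right_blade: Right (-y) blade, the mirror image of the left one (hinge at y = -4 mm).
- left_tip (a point): Inner face of the left blade's tip, 165 mm ahead of the hinge, 36 mm above the trolley, 12 mm above the white block. The tip gap is the distance between left_tip and right_tip: 36 mm when free.
- right_tip (a point): Inner face of the right blade's tip, likewise.
- grip (a point): Midpoint between the two grip pads, at the pads' mid height, 36 mm above the trolley (fixed on the stand); axes as the stand.
- socket (a point): Centre of the mouth of the socket hole in the white block's top, 24 mm above the trolley, midway between the tips; the hole is 10 mm wide, 20 mm deep and has a 2 mm chamfer. z up.
- thin_pin: Thinner gauge pin, loose steel, 30 g, 90 mm long, upright in a holder at the start. Origin at its foot's centre, z up along the pin. Shank 8 mm in diameter (0 to 45 mm), handle 14 mm in diameter (45 to 90 mm). Seated, its foot is 4 mm above the trolley and the handle (z 49 to 94 mm) is clear above the tips.
- thick_pin: The thicker gauge pin, loose steel, 90 mm long, origin at its foot: shank 14 mm, handle 24 mm in diameter. Does not fit the socket; leave it in its holder.
- thin_holder: Fixed grey block 44 x 44 x 30 mm with a hole 10 mm wide and 20 mm deep in its top, in which the thin pin stands; its foot is then 10 mm above the trolley. Origin on the underside's centre.
- thick_holder: Same block with a 16 mm hole for the thick pin; the two holders may change places.
- loupe: Bystander: eye loupe, a plain black round cup 34 mm wide, 31 mm high, loose. Origin at its foot.
- tape: Bystander: small roll of tape lying flat, 49 mm wide, 12 mm high, loose. Origin at its foot.

How it is judged:
On the way, in this order (a step that is already met when the one before it is completed fails the run):
1. the thin pin stands fully home in the socket, let go, with the forceps still open (horizontal distance between thin_pin and socket below 0.003 m and z of thin_pin in the frame of socket below -0.017 m and angle between thin_pin's own z axis and vertical below 0.15 rad and contact force between the fingers and thin_pin below 0.1 N and distance between left_tip and right_tip above 0.03 m), for 0.2 s.
2. the fingers squeeze both blades to the marked tip gap, 20 mm within 3 mm, and hold it steady for a second (distance between left_tip and right_tip between 0.017 and 0.023 m and contact force between the fingers and left_blade above 1 N and contact force between the fingers and right_blade above 1 N and angular speed of each of left_blade, right_blade below 0.05 rad/s), for 1 s.
At the end, for the whole second after the job is handed in: Thin pin upright in the socket (foot within 3 mm of its axis, 17 mm or more deep, tilt under 0.15 rad), not touched by fingers or blades; the robot still squeezes both blades (over 1 N each) with the tip gap at 20 mm within 3 mm and the blades still (under 0.05 rad/s) (all of step 2 and horizontal distance between thin_pin and socket below 0.003 m and z of thin_pin in the frame of socket below -0.017 m and angle between thin_pin's own z axis and vertical below 0.15 rad and contact force between the fingers and thin_pin below 0.1 N and contact force between each of left_blade, right_blade and thin_pin below 0.3 N); the arm keeps its last pose, push and grip.
It fails at once if a blade touches the thin pin (contact force between any of left_blade, right_blade and thin_pin above 0.3 N).
It fails at once if the thick pin, the loupe or the tape roll is moved by more than 20 mm (distance of any of thick_pin, loupe, tape from where it was at the start of the episode above 0.02 m).
It also fails if it takes over 58 s, if anything falls off the work surface, if the arm or the gripper's body presses on something with over 40 N, if the wrist force passes 120 N, or if a joint passes its speed limit or range.

ROBOT

A 6-joint arm with a two-finger parallel gripper is mounted at the origin on a cart in front of the work surface, level with it; the furniture and walls round the work are solid. World frame = base frame: x ahead of the robot, y to its left, z up, the work surface at z = 0. Lengths are in m, angles in rad, forces in N, time in s.
With the tool pointing down it reaches from about 0.225 to 0.875 m from the base axis. Payload 3.4 kg.
Tool frame: the origin (TCP) lies at the very end of the fingers, on their centre line; the grasp point (between the pads) lies 19 mm behind it (manip.pinch_z is the distance from the TCP to the grasp point, in m); z points along the fingers, y is the line along which they close (so a half turn about z gives the same grasp; the last joint's range is limited). The gripper opens to 85 mm and grips with 20 to 120 N. Pads are 22 mm wide; open, the fingers measure 114 mm over their backs; the gripper's body (76 mm by 85 mm) begins 54 mm behind the grasp point. The pads swing forward as they close: fully open they stand 13 mm farther back than shut.
Start: joints at [1.136, 0.276, 1.505, -0, 1.361, -0.121], TCP at [0.178, 0.547, 0.231] pointing down, gripper open.
Joint ranges: [-2.89, 2.89], [-0.75, 2.08], [0.22, 2.7], [-1.18, 4.32], [0.11, 2.71], [-2.7, 2.7]. Speed limits (rad/s): [2.57, 2.57, 3.14, 3.14, 3.14, 3.14].

INTERFACE

Orientations are given as a unit quaternion [x, y, z, w].
In Python, from rig import manip gives the robot as it stands.
- The arm moves only by the shell command python3 nudge.py FILE [FORCE], which reads ROWS from the file FILE. ROWS is a JSON list of rows, 1 to 12 of them, each written [[dx, dy, dz], turn, opening]: dx, dy, dz in a scale on which 1.0 is 1 m, then a turn about the tool's z in parts of the range, where 1.0 means pi rad, then the opening from 0.0 (shut) to 1.0 (fully open); each row shifts and turns the commanded pose from where the row before left it, along the tool's axes as they then stand; what a row does not reach is not made up. A row lasts 1/12 s, in which the tool goes at most 0.0417 m and 0.125 rad, less where a joint would pass 70% of its speed; a pose out of reach is approached as far as the arm can. The fingers move at their own pace and stop on an object; FORCE is the grip in N (left out, the last holds). Time passes only in rows, so rows that do not move let the fingers close. It prints the time, the measured TCP pose, the force, the opening and the grip force at its end. Shift and turn numbers lie between -1 and 1, and a call with a number outside is refused. Input that does not fit is refused with a message, and nothing moves.
- manip.observe(): the state, without advancing time (a new reading comes with each control period).
- manip.capture(name): name is "scene" or "side" or "wrist"; returns the picture (480x640x3 uint8, red, green, blue); there is no depth.
- manip.camera_info(name): a dict with "fx", "fy", "cx", "cy" (pixels), "k1" (the pictures are not rectified: a ray, as slopes to the right and down, at radius r is drawn at 1 + k1 r^2 times it, then the intrinsics apply), "xyz" and "attitude" of the camera in the world; the wrist camera has in their place "T_tool_cam" (4x4, takes a point from camera to tool coordinates, whose origin is the TCP and whose axes are the flange's). Camera axes: x right, y down, z forward; pixel columns grow to the right and rows downward; lengths in m; the calibration is good to about 2 mm. A picture is of the moment at which its call begins: read the wrist's pose just before it. camera_info takes no time and is no camera call.
- manip.sign_off(): hands the job in; it is judged then, once.
The state is a dict: "time": time; "joint_positions": joint angles; "qvel": joint speeds; "joint_efforts": joint torques, N m; "tool_pos": TCP position; "ee_rot": TCP orientation; "ft_force": force on the tool from outside, world axes, zero at the start; "moment": the same for the moment, N m; "width": opening from 0.0 (shut) to 1.0 (fully open); "finger_force": force on a finger pad.
Only numpy, scipy, OpenCV 4.12 (cv2) and the standard library are available. Lean on these libraries where they do the work, as an engineer would, in place of code of your own. Each camera call takes 0.05 s, during which the arm holds its last target. There are 200 camera calls.

## Working session

There is one attempt and no reset: what is moved stays moved. The work goes in short steps, Python scripts to look and compute and a shell command to move; the robot and the scene stay as the last step left them, time stands still between calls to the robot, and variables do not carry over. Pictures are saved under pics/ and viewed, at most 10 in all, crops included, and the job is handed in when it is done.

```bash
ls; mkdir -p pics
python3 - <<'E'
from rig import manip
import cv2
s=manip.observe();print({k:s[k] for k in('time','tool_pos','ee_rot','width','ft_force')},manip.pinch_z)
for n in("scene","side","wrist"):
    cv2.imwrite(f"pics/{n}0.png",manip.capture(n)[:,:,::-1]);print(manip.camera_info(n))
E
```

```text
nudge.py
pics
rig.py
{'time': 0.0, 'tool_pos': array([0.17727747, 0.54641654, 0.23040648]), 'ee_rot': array([ 1.56263078e-01,  9.87715011e-01, -9.16330523e-04, -2.61958763e-04]), 'width': 1.001873545199248, 'ft_force': array([ 0.82112692,  0.54476396, -0.95960902])} 0.0187
{'fx': 444.9410816314383, 'fy': 444.9410816314383, 'cx': 319.84625848364954, 'cy': 235.15070234296846, 'k1': -0.058967344367243185, 'xyz': array([ 0.01166507, -0.43964696,  0.66973017]), 'attitude': array([ 0.82261915, -0.41127278,  0.17736536, -0.35027698])}
{'fx': 512.7370249716743, 'fy': 512.7370249716743, 'cx': 315.21781817065937, 'cy': 249.13541385617236, 'k1': -0.06606415875372879, 'xyz': array([0.43814427, 0.87982421, 0.55022026]), 'attitude': array([-0.05259533,  0.85330901, -0.51831808,  0.02106732])}
{'fx': 387.5653694373703, 'fy': 387.5653694373703, 'cx': 318.6130724648438, 'cy': 244.802229890201, 'k1': -0.08211531195453672, 'T_tool_cam': array([[ 1.38305251e-03, -9.54813976e-01, -2.97200874e-01,
         7.66556762e-02],
       [ 9.99998944e-01,  1.45344864e-03, -1.58883398e-05,
        -1.91318301e-03],
       [ 4.47136615e-04, -2.97200538e-01,  9.54814977e-01,
        -1.41692270e-01],
       [ 0.00000000e+00,  0.00000000e+00,  0.00000000e+00,
         1.00000000e+00]])}
```

View pics/scene0.png

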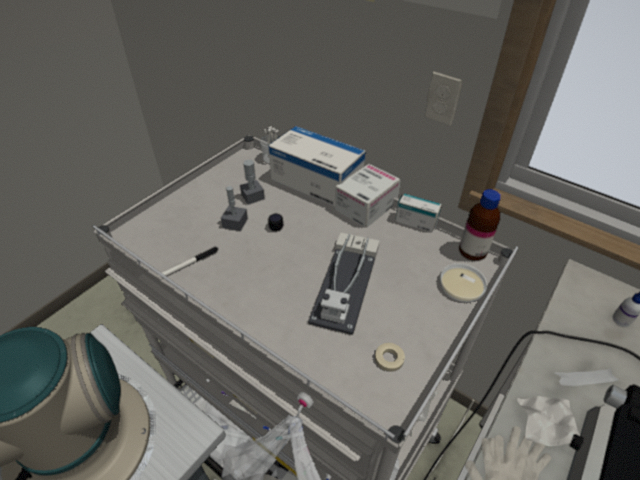

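View pics/side0.png

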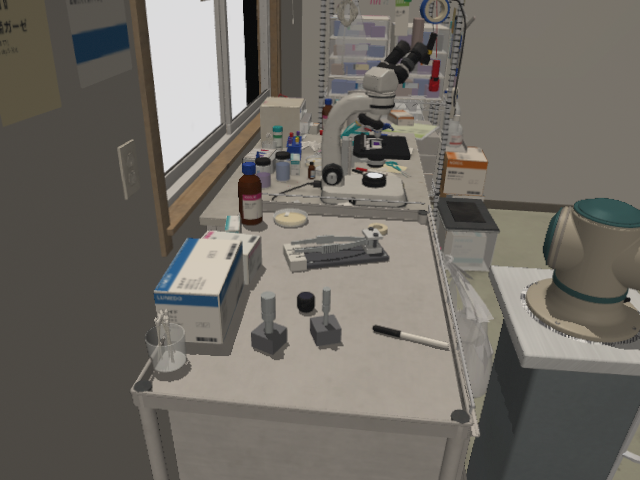

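The scene view shows the thin pin (231,196) in its holder (235,218), with the thick pin at (249,170) behind it. The loupe is at (276,222), the stand runs from the clamp (335,303) to the white block (357,243), and the tape is at (390,356). In the side view the thin pin top is near (326,291) and the block near (297,255).

```bash
cat > h.py <<'E'
import numpy as np, cv2
from scipy.spatial.transform import Rotation as R
from rig import manip
def cam(n,s=None):
    c=manip.camera_info(n)
    K=np.array([[c['fx'],0,c['cx']],[0,c['fy'],c['cy']],[0,0,1]]);d=np.array([c['k1'],0,0,0,0.])
    if n=='wrist':
        T=np.eye(4);T[:3,:3]=R.from_quat(s['ee_rot']).as_matrix();T[:3,3]=s['tool_pos'];T=T@c['T_tool_cam']
    else:
        T=np.eye(4);T[:3,:3]=R.from_quat(c['attitude']).as_matrix();T[:3,3]=c['xyz']
    return K,d,T
def px2w(C,uv,z):
    K,d,T=C
    p=cv2.undistortPointsIter(np.array([[uv]],float),K,d,None,None,(3,50,1e-10))[0,0]
    r=T[:3,:3]@[p[0],p[1],1];o=T[:3,3]
    return o+r*(z-o[2])/r[2]
def w2px(C,P):
    K,d,T=C;P=(np.atleast_2d(P)-T[:3,3])@T[:3,:3]
    return cv2.projectPoints(P,np.zeros(3),np.zeros(3),K,d)[0][:,0]
def tool(s,P): # world point -> tool axes
    return R.from_quat(s['ee_rot']).as_matrix().T@(np.asarray(P)-s['tool_pos'])
E
python3 - <<'E'
from h import *
a=cam('scene');b=cam('side')
for nm,C,uv,z in [('thin top',a,(230,188),.1),('thin top',b,(326,291),.1),('thick top',a,(249,162),.1),('thick top',b,(268,294),.1),
 ('holder top thin',a,(235,214),.03),('block',a,(357,243),.024),('block',b,(297,255),.024),('clamp',a,(336,298),.059),('clamp',b,(374,234),.059),('loupe',a,(276,220),.02),('tape',a,(390,356),.01)]:
    print(nm,px2w(C,uv,z).round(4))
E
```

```text
thin top [0.4904 0.1497 0.1   ]
thin top [0.4921 0.1652 0.1   ]
thick top [0.5836 0.1836 0.1   ]
thick top [0.5847 0.1877 0.1   ]
holder top thin [0.4898 0.1469 0.03  ]
block [ 0.5804 -0.113   0.024 ]
block [ 0.5773 -0.0924  0.024 ]
clamp [ 0.4145 -0.1762  0.059 ]
clamp [ 0.4137 -0.1499  0.059 ]
loupe [0.537 0.07  0.02 ]
tape [ 0.4008 -0.2988  0.01  ]
```

View pics/wrist0.png

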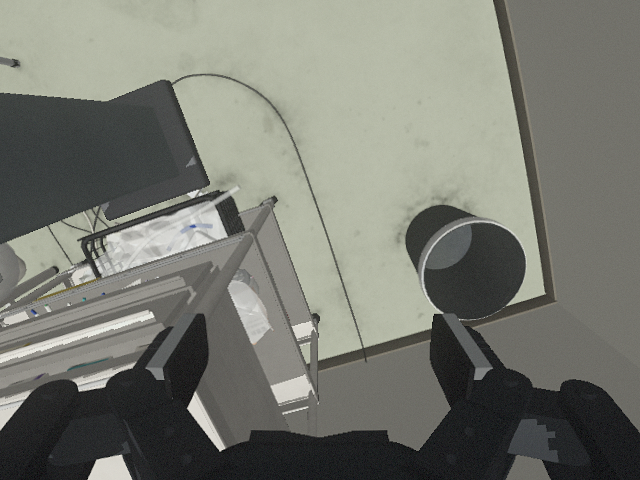

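The wrist camera only sees the floor and the bin from here. I'll move over the thin pin and then turn the tool to the stand's heading.

The rows are not in the units I measure in: turns go in shares of pi rad. I convert before sending: -0.11 rad is -0.035.

```bash
echo '[[[-0.0349, -0.0226, 0], 0, 1], [[-0.0349, -0.0226, 0], 0, 1], [[-0.0349, -0.0226, 0], 0, 1], [[-0.0349, -0.0226, 0], 0, 1], [[-0.0349, -0.0226, 0], 0, 1], [[-0.0349, -0.0226, 0], 0, 1], [[-0.0349, -0.0226, 0], 0, 1], [[-0.0349, -0.0226, 0], 0, 1], [[-0.0349, -0.0226, 0], 0, 1], [[-0.0349, -0.0226, 0], 0, 1], [[-0.0349, -0.0226, 0], 0, 1], [[-0.0349, -0.0226, 0], 0, 1]]' > next.json && python3 nudge.py next.json 20
echo '[[[0, 0, 0], -0.035, 1], [[0, 0, 0], -0.035, 1], [[0, 0, 0], -0.035, 1], [[0, 0, 0], -0.035, 1], [[0, 0, 0], -0.035, 1], [[0, 0, 0], -0.035, 1], [[0, 0, 0], 0, 1], [[0, 0, 0], 0, 1]]' > next.json && python3 nudge.py next.json
python3 - <<'E'
from h import *
s=manip.observe();im=manip.capture('wrist');cv2.imwrite('pics/w1.png',im[:,:,::-1]);print(s['time'],s['tool_pos'],s['ee_rot'],s['joint_positions'])
E
```

```text
time: 1.15
tool_pos: [0.4929, 0.1578, 0.2312]
ee_rot: [0.156, 0.988, 0.0, -0.0]
ft_force: [0.7, 0.7, 0.9]
width: 0.999
finger_force: 0.0
time: 1.82
tool_pos: [0.492, 0.1597, 0.2311]
ee_rot: [-0.171, 0.985, 0.0, -0.0]
ft_force: [-0.8, -0.2, 0.1]
width: 1.001
finger_force: 0.0
1.8167 [0.49195966 0.15968111 0.2310703 ] [-1.70854504e-01  9.85296233e-01  3.17493686e-05 -2.64160390e-04] [ 1.79222209e-01  1.89213548e-01  1.62392955e+00  6.94947121e-05
  1.32897739e+00 -1.73498451e+00]
```

View pics/w1.png

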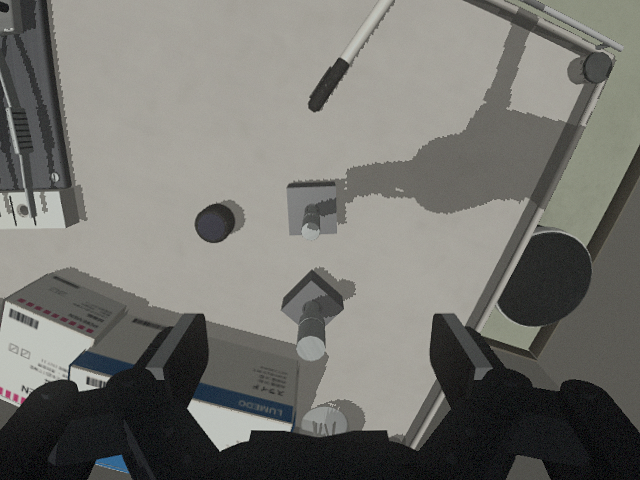

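The wrist view shows the thin pin's top at (311,230) and its holder around (312,208), with the thick pin at (311,348) and the loupe at (215,222). The white block's corner and socket are near (23,211).

Run:
```python
from h import *
s=manip.observe();C=cam('wrist',s)
for n,uv,z in [('pin top',(311,230),.1),('thick',(311,348),.1),('loupe',(215,222),.031),('socket',(23,211),.024),('block cnr',(75,226),.024),('block/base cnr',(73,188),.012),('h1',(288,184),.03),('h2',(335,182),.03),('h3',(336,233),.03),('h4',(290,235),.03)]:
    P=px2w(C,uv,z);print(n,P.round(4),tool(s,P).round(4))
print(w2px(C,px2w(C,(311,230),.1)*[1,1,.3]))
im=cv2.imread('pics/w1.png');cv2.imwrite('pics/w1c.png',cv2.resize(im[170:250,250:380],None,fx=6,fy=6,interpolation=cv2.INTER_CUBIC))
```

```text
pin top [0.4903 0.1521 0.1   ] [ 0.0041 -0.0066  0.1311]
thick [0.5834 0.1849 0.1   ] [-0.0946 -0.0071  0.1311]
loupe [0.5307 0.072  0.031 ] [-0.007  -0.0956  0.2001]
socket [ 0.5859 -0.112   0.024 ] [ 0.0031 -0.2874  0.2071]
block cnr [ 0.5827 -0.0578  0.024 ] [-0.0122 -0.2354  0.2071]
block/base cnr [ 0.551  -0.0726  0.012 ] [ 0.0227 -0.2387  0.2191]
h1 [0.4756 0.1239 0.03  ] [ 0.0274 -0.0282  0.2011]
h2 [0.4599 0.1625 0.03  ] [0.0292 0.0134 0.2011]
h3 [0.5034 0.1797 0.03  ] [-0.0176  0.0149  0.2011]
h4 [0.5195 0.1405 0.03  ] [-0.0195 -0.0273  0.2011]
[[312.46514509 209.80726419]]
```

View pics/w1c.png

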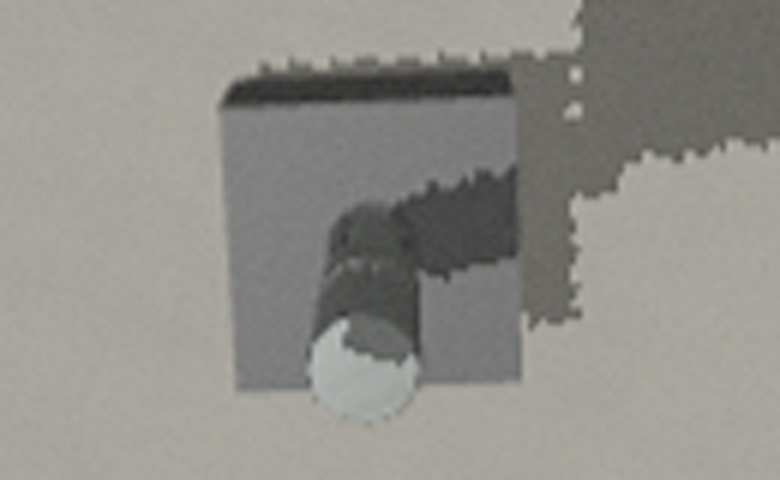

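```bash
echo '[[[0.0035, -0.0068, 0], 0, 1], [[0, 0, 0.038], 0, 1], [[0, 0, 0.038], 0, 1], [[0, 0, 0.038], 0, 1], [[0, 0, 0.033], 0, 1], [[0, 0, 0.02], 0, 1], [[0, 0, 0], 0, 1], [[0, 0, 0], 0, 1]]' > next.json && python3 nudge.py next.json
echo '[[[0, 0, 0], 0, 0], [[0, 0, 0], 0, 0], [[0, 0, 0], 0, 0], [[0, 0, 0], 0, 0], [[0, 0, 0], 0, 0], [[0, 0, 0], 0, 0], [[0, 0, 0], 0, 0], [[0, 0, 0], 0, 0], [[0, 0, 0], 0, 0], [[0, 0, 0], 0, 0]]' > next.json && python3 nudge.py next.json 40
```

```text
time: 2.53
tool_pos: [0.4906, 0.1517, 0.0637]
ee_rot: [-0.172, 0.985, -0.0, -0.001]
ft_force: [0.8, -0.7, 0.3]
width: 1.001
finger_force: 0.0
time: 3.37
tool_pos: [0.4916, 0.1522, 0.0647]
ee_rot: [-0.172, 0.985, -0.0, 0.0]
ft_force: [-0.0, -0.8, 5.5]
width: 0.138
finger_force: 38.9
```

```bash
echo '[[[0, 0, -0.015], 0, 0], [[0, 0, -0.035], 0, 0], [[0, 0, -0.035], 0, 0], [[0, 0, -0.035], 0, 0], [[0, -0.04, 0], 0, 0], [[0, -0.04, 0], 0, 0], [[0, -0.04, 0], 0, 0], [[0, -0.04, 0], 0, 0], [[0, -0.04, 0], 0, 0], [[0, -0.04, 0], 0, 0], [[0, -0.041, 0], 0, 0], [[0, 0, 0], 0, 0]]' > next.json && python3 nudge.py next.json
echo '[[[0, 0, 0], 0, 0], [[0, 0, 0], 0, 0]]' > next.json && python3 nudge.py next.json
python3 - <<'E'
from h import *
s=manip.observe();im=manip.capture('wrist')[:,:,::-1];cv2.imwrite('pics/w2.png',im);print(s['time'],s['tool_pos'],s['ee_rot'])
C=cam('wrist',s);print(w2px(C,[[.586,-.112,.024]]))
cv2.imwrite('pics/w2c.png',cv2.resize(im[60:460,140:500],None,fx=1.5,fy=1.5,interpolation=cv2.INTER_CUBIC))
E
```

```text
time: 4.37
tool_pos: [0.5892, -0.1197, 0.1832]
ee_rot: [-0.17, 0.986, -0.003, 0.001]
ft_force: [0.2, 0.9, -0.4]
width: 0.138
finger_force: 39.3
time: 4.53
tool_pos: [0.5857, -0.1118, 0.1833]
ee_rot: [-0.172, 0.985, 0.001, -0.001]
ft_force: [-0.7, 0.5, 0.2]
width: 0.133
finger_force: 39.3
4.5333 [ 0.58574306 -0.11182331  0.18330908] [-1.71771198e-01  9.85135911e-01  9.99411632e-04 -9.45644395e-04]
[[319.15608133 226.33289889]]
```

View pics/w2.png

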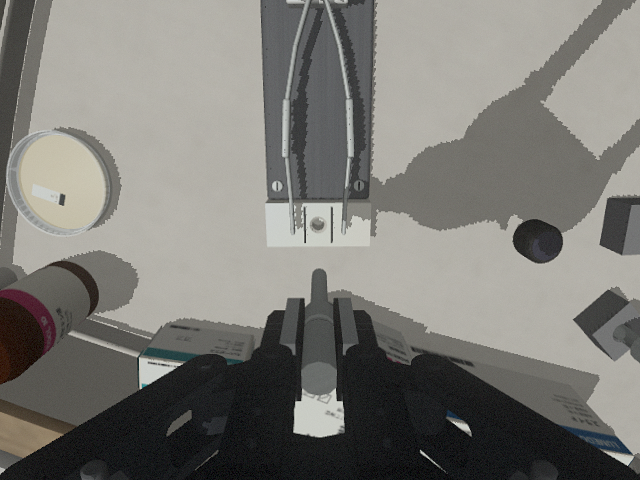

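The pin hangs straight between the pads with its foot near (319,273). The socket is at (318,225) between the open tips, and the blades run straight up the picture, so the heading is right. I'll refine with a crop.

Run:
```python
from h import *
s=manip.observe();C=cam('wrist',s)
Rt=R.from_quat(s['ee_rot']).as_matrix();f=lambda p:s['tool_pos']+Rt@p
print('socket',tool(s,px2w(C,(318,225),.024)))
L=[0,0,.054];T=[0,0,-.036]
print(w2px(C,[f(np.array(L)),f(np.array(T)),f(np.array([-.0,.004,.054]))+0,f(np.array([0,-.004,.054])),f(np.array([.004,0,.054]))]))
im=cv2.imread('pics/w2.png');cv2.imwrite('pics/w2d.png',cv2.resize(im[195:405,250:390],None,fx=2.8*1,fy=2.8,interpolation=cv2.INTER_CUBIC))
```

```text
socket [ 0.00061383 -0.00154678  0.15955247]
[[320.52280161 274.44688344]
 [321.76451297 377.25063   ]
 [327.90312125 274.455544  ]
 [313.14206995 274.43645423]
 [320.54430713 267.53221706]]
```

View pics/w2d.png

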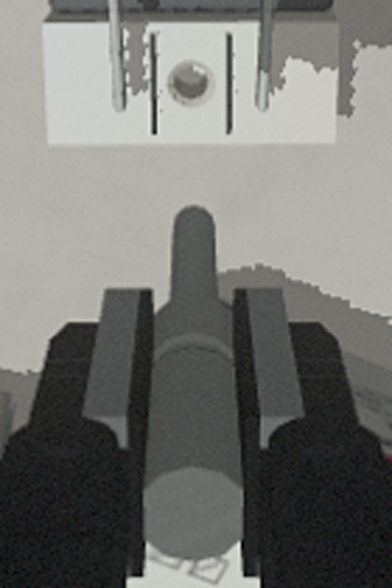

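```bash
echo '[[[0.0014, -0.0009, 0.03], 0, 0], [[0, 0, 0.035], 0, 0], [[0, 0, 0.025], 0, 0], [[0, 0, 0.008], 0, 0], [[0, 0, 0], 0, 0], [[0, 0, 0], 0, 0], [[0, 0, 0], 0, 0], [[0, 0, 0.003], 0, 0], [[0, 0, 0.003], 0, 0], [[0, 0, 0.003], 0, 0]]' > next.json && python3 nudge.py next.json
```

```text
time: 5.42
tool_pos: [0.5861, -0.1136, 0.0781]
ee_rot: [-0.172, 0.985, -0.0, 0.001]
ft_force: [-0.4, -0.3, -0.5]
width: 0.136
finger_force: 39.3
```

```bash
echo '[[[0, 0, 0.003], 0, 0], [[0, 0, 0.003], 0, 0], [[0, 0, 0.003], 0, 0], [[0, 0, 0.003], 0, 0], [[0, 0, 0], 0, 0], [[0, 0, 0], 0, 0]]' > next.json && python3 nudge.py next.json
```

```text
time: 5.92
tool_pos: [0.5852, -0.1134, 0.0648]
ee_rot: [-0.172, 0.985, 0.0, -0.0]
ft_force: [-0.4, -0.2, -1.6]
width: 0.131
finger_force: 39.4
```

The pin's foot is about 14 mm into the socket with no resistance.

```bash
echo '[[[0, 0, 0.002], 0, 0], [[0, 0, 0.002], 0, 0], [[0, 0, 0.0015], 0, 0], [[0, 0, 0], 0, 0], [[0, 0, 0], 0, 0]]' > next.json && python3 nudge.py next.json; echo '[[[0, 0, 0.001], 0, 0], [[0, 0, 0], 0, 0], [[0, 0, 0], 0, 0]]' > next.json && python3 nudge.py next.json
```

```text
time: 6.33
tool_pos: [0.5852, -0.1133, 0.0595]
ee_rot: [-0.172, 0.985, 0.0, -0.0]
ft_force: [-0.2, 0.5, -1.0]
width: 0.133
finger_force: 39.4
time: 6.58
tool_pos: [0.5853, -0.1133, 0.0589]
ee_rot: [-0.172, 0.985, 0.0, -0.0]
ft_force: [-1.9, 1.2, 1.0]
width: 0.133
finger_force: 39.6
```

```bash
echo '[[[0, 0, 0], 0, 0.2], [[0, 0, 0], 0, 0.3], [[0, 0, 0], 0, 0.5], [[0, 0, 0], 0, 0.6], [[0, 0, 0], 0, 0.6], [[0, 0, 0], 0, 0.6], [[0, 0, -0.02], 0, 0.6], [[0, 0, -0.035], 0, 0.6], [[0, 0, -0.035], 0, 0.6], [[0, 0, -0.01], 0, 0.6], [[0, 0, 0], 0, 0.6], [[0, 0, 0], 0, 0.6]]' > next.json && python3 nudge.py next.json 20
python3 - <<'E'
from h import *
s=manip.observe();im=manip.capture('wrist')[:,:,::-1];cv2.imwrite('pics/w3.png',im);print(s['time'],s['tool_pos'],s['ee_rot'],s['width'])
C=cam('wrist',s)
P=np.array([.5853,-.1133,0]);print('pin top/foot',w2px(C,[P+[0,0,.094],P+[0,0,.1]]))
cv2.imwrite('pics/w3c.png',cv2.resize(im[0:400,180:460],None,fx=1.5,fy=1.5,interpolation=cv2.INTER_CUBIC))
E
```

```text
time: 7.58
tool_pos: [0.5854, -0.1135, 0.1589]
ee_rot: [-0.172, 0.985, -0.0, 0.0]
ft_force: [-0.2, -0.0, 0.4]
width: 0.592
finger_force: 0.0
7.5833 [ 0.58541336 -0.11351163  0.1588592 ] [-1.72248930e-01  9.85053390e-01 -1.43148863e-04  3.22959692e-04] 0.5924087196359747
pin top/foot [[320.89986662 267.26531005]
 [320.95439012 271.08633953]]
```

View pics/w3c.png

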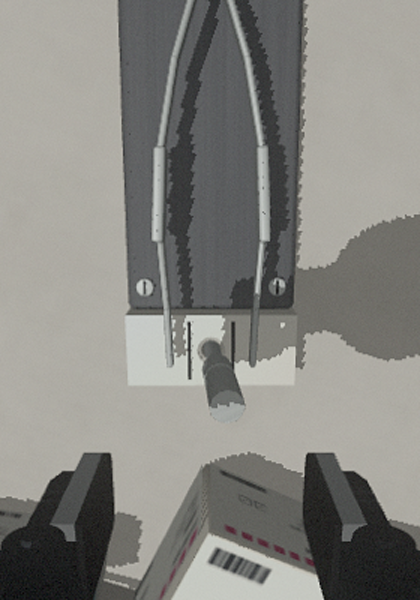

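The pin stands in the socket, leaning slightly right within its clearance: mouth at about (319,233), top at about (332,270). The pads are centred at about (287,129) and (356,129), and the tips are open.

Run:
```python
from h import *
s=manip.observe();C=cam('wrist',s)
f=lambda cx,cy:(180+cx/1.5,cy/1.5)
for n,uv,z in [('sock',f(208,347),.024),('sockw2',(317.9,224.6),.024),('pintop',f(228,404),.094),('Lpad',f(159.5,193),.046),('Rpad',f(264,193),.046),('Lpad back',f(160,148),.046),('Lpad front',f(159,240),.046),('blk TL',f(126,317),.024),('blk BL',f(127,386),.024),('blk BR',f(297,386),.024),('ltip',f(170,362),.04),('rtip',f(253,362),.04),('lineL',f(189.5,350),.024),('lineR',f(233.5,350),.024)]:
    P=px2w(C,uv,z);print(n,P.round(4),tool(s,P).round(4))
```

```text
sock [ 0.5823 -0.1149  0.024 ] [ 0.0024 -0.001   0.1336]
sockw2 [ 0.5777 -0.1172  0.024 ] [ 0.0076 -0.0016  0.1336]
pintop [ 0.5829 -0.1068  0.094 ] [-0.0007  0.0065  0.0636]
Lpad [ 0.5205 -0.159   0.046 ] [ 0.0756 -0.0215  0.1117]
Rpad [ 0.5055 -0.1177  0.046 ] [0.0757 0.0224 0.1117]
Lpad back [ 0.5033 -0.1647  0.046 ] [ 0.0937 -0.021   0.1117]
Lpad front [ 0.5391 -0.153   0.046 ] [ 0.056  -0.0221  0.1117]
blk TL [ 0.5817 -0.1574  0.024 ] [ 0.0175 -0.0407  0.1336]
blk BL [ 0.6152 -0.1462  0.024 ] [-0.0178 -0.0416  0.1335]
blk BR [ 0.5862 -0.066   0.024 ] [-0.0178  0.0437  0.1336]
ltip [ 0.5911 -0.1306  0.04  ] [-0.0004 -0.0187  0.1176]
rtip [ 0.5779 -0.0942  0.04  ] [-0.0004  0.02    0.1176]
lineL [ 0.5869 -0.123   0.024 ] [ 0.0009 -0.0101  0.1336]
lineR [ 0.5795 -0.1026  0.024 ] [0.0009 0.0115 0.1336]
```

Lean is about 0.08 rad, within limits. The grip point is at tool (+0.0755, +0.0007), so I'll move there and descend with the fingers open.

```bash
echo '[[[0.0375, 0.0007, 0], 0, 0.85], [[0.038, 0, 0], 0, 0.85], [[0, 0, 0], 0, 0.85], [[0, 0, 0.035], 0, 0.85], [[0, 0, 0.035], 0, 0.85], [[0, 0, 0.035], 0, 0.85], [[0, 0, 0.025], 0, 0.85], [[0, 0, 0.012], 0, 0.85], [[0, 0, 0], 0, 0.85], [[0, 0, 0], 0, 0.85]]' > next.json && python3 nudge.py next.json 20
echo '[[[0, 0, 0], 0, 0.75], [[0, 0, 0], 0, 0.7], [[0, 0, 0], 0, 0.65], [[0, 0, 0], 0, 0.63], [[0, 0, 0], 0, 0.63], [[0, 0, 0], 0, 0.63]]' > next.json && python3 nudge.py next.json 20
echo '[[[0, 0, 0], 0, 0.61], [[0, 0, 0], 0, 0.59], [[0, 0, 0], 0, 0.57], [[0, 0, 0], 0, 0.57], [[0, 0, 0], 0, 0.57], [[0, 0, 0], 0, 0.57]]' > next.json && python3 nudge.py next.json 20
python3 - <<'E'
from h import *
s=manip.observe();print(s['finger_force'],s['width'],s['ft_force'])
E
```

```text
time: 8.47
tool_pos: [0.5127, -0.1378, 0.0149]
ee_rot: [-0.172, 0.985, 0.001, -0.002]
ft_force: [-0.2, 0.9, 0.2]
width: 0.852
finger_force: 0.0
time: 8.97
tool_pos: [0.5145, -0.1385, 0.0173]
ee_rot: [-0.172, 0.985, -0.0, 0.0]
ft_force: [-0.2, 0.0, -0.2]
width: 0.63
finger_force: 0.0
time: 9.47
tool_pos: [0.5144, -0.1384, 0.0169]
ee_rot: [-0.172, 0.985, 0.0, 0.0]
ft_force: [-1.0, -0.2, 2.4]
width: 0.569
finger_force: 1.1
1.0553272627294064 0.5690975073442264 [-0.99296544 -0.15093137  2.35534355]
```

Width matches opening × 85 mm. I'll squeeze slowly toward 41 mm (0.482).

```bash
echo '[[[0, 0, 0], 0, 0.56], [[0, 0, 0], 0, 0.55], [[0, 0, 0], 0, 0.54], [[0, 0, 0], 0, 0.53], [[0, 0, 0], 0, 0.52], [[0, 0, 0], 0, 0.51], [[0, 0, 0], 0, 0.505], [[0, 0, 0], 0, 0.5], [[0, 0, 0], 0, 0.495], [[0, 0, 0], 0, 0.495], [[0, 0, 0], 0, 0.495], [[0, 0, 0], 0, 0.495]]' > next.json && python3 nudge.py next.json 20
python3 - <<'E'
from h import *
s=manip.observe();im=manip.capture('wrist')[:,:,::-1];cv2.imwrite('pics/w4.png',im);print(s['time'],s['tool_pos'],s['finger_force'],s['width'],s['ft_force'])
C=cam('wrist',s);Rt=R.from_quat(s['ee_rot']).as_matrix()
print(w2px(C,[s['tool_pos']+Rt@np.array([-.075,y,0])+[0,0,.036-s['tool_pos'][2]] for y in(-.01,0,.01)]))
for n in('scene','side'):
    cv2.imwrite(f'pics/{n}4.png',manip.capture(n)[:,:,::-1]); print(w2px(cam(n),[[.5853,-.1133,.036]]))
E
```

```text
time: 10.47
tool_pos: [0.5148, -0.1385, 0.0172]
ee_rot: [-0.172, 0.985, -0.0, 0.001]
ft_force: [0.5, 1.3, 6.2]
width: 0.497
finger_force: 4.4
10.4667 [ 0.51479809 -0.13850147  0.01724105] 4.403469488024712 0.49695401233548764 [0.54284657 1.30009432 6.17124174]
[[297.76288174 495.38299111]
 [320.68981574 495.47482111]
 [343.61167983 495.40523383]]
[[358.77377964 237.55779348]]
[[294.78135089 245.49276641]]
```

View pics/w4.png

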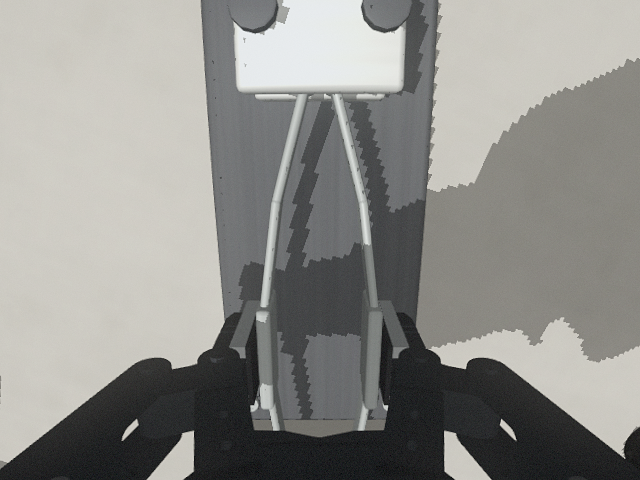

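Both finger pads bear squarely on the ribbed pads at (263,360) and (373,360). Force and width agree, so I'll take the last millimetre and hold.

```bash
echo '[[[0, 0, 0], 0, 0.49], [[0, 0, 0], 0, 0.485], [[0, 0, 0], 0, 0.48], [[0, 0, 0], 0, 0.478], [[0, 0, 0], 0, 0.478], [[0, 0, 0], 0, 0.478], [[0, 0, 0], 0, 0.478], [[0, 0, 0], 0, 0.478], [[0, 0, 0], 0, 0.478], [[0, 0, 0], 0, 0.478], [[0, 0, 0], 0, 0.478], [[0, 0, 0], 0, 0.478]]' > next.json && python3 nudge.py next.json 20
echo '[[[0, 0, 0], 0, 0.478], [[0, 0, 0], 0, 0.478], [[0, 0, 0], 0, 0.478], [[0, 0, 0], 0, 0.478], [[0, 0, 0], 0, 0.478], [[0, 0, 0], 0, 0.478], [[0, 0, 0], 0, 0.478], [[0, 0, 0], 0, 0.478], [[0, 0, 0], 0, 0.478], [[0, 0, 0], 0, 0.478], [[0, 0, 0], 0, 0.478], [[0, 0, 0], 0, 0.478]]' > next.json && python3 nudge.py next.json
python3 - <<'E'
from h import *
s=manip.observe();print(s['time'],s['finger_force'],s['width'],s['ft_force'])
a=manip.capture('scene')[:,:,::-1][212:272,315:405];b=manip.capture('side')[:,:,::-1][205:275,262:352]
cv2.imwrite('pics/f5.png',np.vstack([cv2.resize(x,(520,290),interpolation=cv2.INTER_CUBIC) for x in(a,b)]))
E
```

```text
time: 11.62
tool_pos: [0.5149, -0.1384, 0.0174]
ee_rot: [-0.172, 0.985, -0.0, 0.001]
ft_force: [-0.2, 1.9, 6.5]
width: 0.479
finger_force: 5.8
time: 12.62
tool_pos: [0.5149, -0.1384, 0.0174]
ee_rot: [-0.172, 0.985, -0.0, 0.001]
ft_force: [-0.2, 1.6, 7.3]
width: 0.481
finger_force: 5.8
12.6167 5.808759704232216 0.48085474543866863 [-0.1710639   1.6401159   7.28143762]
```

View pics/f5.png

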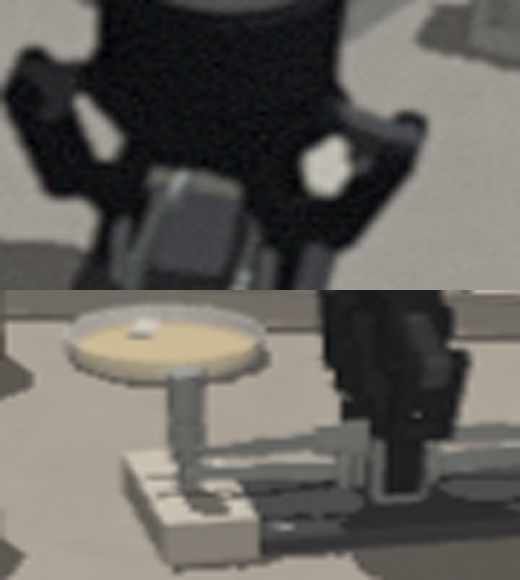

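The side view shows the pin upright in the block between the tips, with the fingers squeezing the pads. Pad force is 5.8 N at about 41 mm, which matches the marked gap, and it has held steady for over a second. The scene view is blocked by the gripper.

```bash
python3 -c "
from rig import manip
print(manip.sign_off())"
```

```text
the job is handed in; nothing more can be done
None
```

The job is handed in at about 12.7 s of the 58 s: the thin pin is seated in the socket, leaning about 0.08 rad, and the arm is still squeezing the blades at 41 mm over the pads and 5.8 N, which should be the 20 mm gap, though I inferred the gap from width and force rather than measuring it at the tips, and the verdict was not shown.

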